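# Fish a dropped collar out from under a low instrument stand with a flat hooked probe

### The job

A small steel collar has slipped out of sight under the low metal instrument stand, somewhere between its right side panel and a middle foot that cannot be seen. Take the flat hooked probe by its upright handle, put its blade in under the stand along the right side panel, sweep it gently to the left until you feel it stop, and drag the collar out until it lies wholly in front of the stand. Then let go of the probe, leaving it flat on the bench and wholly out from under the stand; never push it hard against the stand or its foot, and leave the other things as they stand.

Things in the scene. Friction and masses are not known exactly. Their poses are not given: they have to be found in the camera images.
- stand: low stand of bare aluminium sheet, fixed to the bench: board 160 mm deep (x), 360 mm wide (y), underside 32 mm and top 40 mm above the bench. Origin: middle of its front edge, at bench height; x points in under the board, away from the robot, y left, z up. Front open; closed at the back (inner face x = 152 mm) and sides (inner faces y = -172 and +172 mm). Light loose things stand on its rear half
- stand_lane (a point): point at bench height on the front edge, 34 mm left of the inner face of the right side panel; axes as the stand. The strip under the board within 60 mm of that panel is always empty. Left of it lies the collar, and left of the collar the middle foot: a fast upright wall 14 mm thick, along x from 25 mm behind the edge to the back. Where along y collar and foot are is not measured and differs each time
- collar_out (a joint): how far the centre of the dropped collar is in front of the stand's front edge, in m, square to the edge: at the start -0.095 to -0.045 (under the stand); wholly clear above +0.013. Its place along the stand (y) is not measured. The collar is a steel ring lying flat, 26 mm across, 14 mm high, 70 g; it slides under about half a newton and stays flat, it neither rolls nor lifts
- probe_grip (a point): middle of the probe's upright handle, 45 mm above its underside: grasp here from above. The handle is a black block 30 mm (x) by 14 mm (y, the way to grip), top 68 mm above the underside, on a round foot 46 mm across, 6 mm thick. Axes: x along the blade to its tip, y to the side on which the tooth stands, z up. Starts flat on the bench at the right; 160 g, one rigid piece
- probe_tip (a point): middle of the far end of the probe's flat steel blade, 175 mm along +x from the handle's middle, 4 mm above the underside; axes as the grip. The blade is 12 mm wide and 8 mm thick. At its end a tooth 10 mm wide stands out to the +y side, reaching 38 mm from the blade's middle line and raked back towards the handle by 7 degrees; it lies within the last 15 mm of the blade
- hygrometer: white room hygrometer, 84 x 110 x 80 mm, standing loose on the rear of the stand; origin at the middle of its underside; leave alone
- timer: small white timer, 24 x 64 x 52 mm, standing loose on the rear of the stand; origin at the middle of its underside; leave alone
- vial_st: screw-cap vial, 27 mm across and 60 mm high, standing loose on the rear left of the stand; origin at the middle of its underside; leave alone
- jar: white screw-neck jar, 69 mm across and 134 mm high, standing on the bench to the left of the stand; origin at the middle of its underside; leave alone
- small_beaker: low glass beaker, 51 mm across and 52 mm high, on the bench far to the right; origin at the middle of its underside; leave alone

How it is judged:
By the outcome, as a careful person would: the job done as asked, in the order asked, and still so for the second after the job is handed in, with the robot touching nothing.
It also fails if it takes over 58 s, if anything falls off the work surface, if the arm or the gripper's body presses on something with over 40 N, if the wrist force passes 120 N, or if a joint passes its speed limit or range.

### The arm

A 6-joint arm with a two-finger parallel gripper is mounted at the origin on a cart in front of the work surface, level with it; the furniture and walls round the work are solid. World frame = base frame: x ahead of the robot, y to its left, z up, the work surface at z = 0. Lengths are in m, angles in rad, forces in N, time in s.
With the tool pointing down it reaches from about 0.25 to 0.775 m from the base axis. Payload 4 kg.
Tool frame: the origin (TCP) lies between the finger pads; the fingertips stand 25 mm ahead of it and the grasp point (between the pads) lies 6 mm ahead of it; z points along the fingers, y is the direction in which the jaws open and shut (so a half turn about z gives the same grasp; the last joint's range is limited). The gripper opens to 94 mm and grips with 3 to 60 N. Pads are 16 mm wide; open, the fingers measure 119 mm over their backs; the gripper's body (75 mm by 177 mm) begins 78 mm behind the grasp point.
Start: joints at [1.005, 0.087, 1.371, -0, 1.684, -0.103], TCP at [0.246, 0.492, 0.231] pointing down, gripper open.
Joint ranges: [-3.1, 3.1], [-0.76, 2.03], [0.27, 2.55], [-1.08, 4.22], [0.17, 2.65], [-2.57, 2.57]. Speed limits (rad/s): [2.79, 2.79, 3.14, 3.14, 3.14, 3.14].

### API

Orientations are given as a 3x3 rotation matrix whose columns are the frame's x, y, z axes.
In Python, from plant import bot gives the robot as it stands. The module is installed in compiled form; this text tells all that it offers.
- The arm moves only by the tool servo_tool, never from a script. Its arguments are lists of equal length, an entry for each row: "dp": the shift along the tool's x, y, z in cm, a list of three; "twist": the turn about the tool's z in degrees; "fingers": the closure in counts, from 0 (fully open) to 255 (shut). A call has 1 to 8 rows; each row shifts and turns the commanded pose from where the row before left it, along the tool's axes as they then stand; what a row does not reach is not made up. A row lasts 1/12 s, in which the tool goes at most 41.7 mm and 7.16 degrees, less where a joint would pass 70% of its speed; a pose out of reach is approached as far as the arm can. A call with a gripper value outside its range is refused whole. The fingers move at their own pace and stop on an object; "squeeze" is the grip in N (left out, the last holds). Time passes only in rows, so rows that do not move let the fingers close. It gives the time, the measured TCP pose, the force and the opening at its end, in the units of the state.
- bot.observe(): the state, without advancing time (a new reading comes with each control period).
- bot.get_image(name): name is "side" or "top"; returns a dict with "frame" (480x640x3 uint8, red, green, blue), "z_map" (480x640 float32, m along the optical axis (not along the pixel's ray), 0 where there is no reading), "K" (3x3 intrinsics, pixels), "D" ([k1, k2, p1, p2, k3] as OpenCV has them; the pictures are not rectified), "T" (4x4, takes a point from camera to world coordinates). Camera axes: x right, y down, z forward; pixel columns grow to the right and rows downward; lengths in m; the calibration is good to about 2 mm. A picture is of the moment at which its call begins.
- bot.finish_job(): hands the job in, once; it reports no verdict.
The state is a dict: "time_s": time; "q": joint angles; "joint_velocities": joint speeds; "effort": joint torques, N m; "ee_pos": TCP position; "tool_rot": TCP orientation; "contact_force": force on the tool from outside, world axes, zero at the start; "ft_torque": the same for the moment, N m; "gripper_width": finger opening in m.
Only numpy, scipy, OpenCV 4.12 (cv2) and the standard library are available. Lean on these libraries where they do the work, as an engineer would, in place of code of your own. Each camera call takes 0.05 s, during which the arm holds its last target.

## Working session

There is one attempt and no reset: what is moved stays moved. The work goes in short steps, Python scripts to look and compute and a tool call to move; the robot and the scene stay as the last step left them, time stands still between calls to the robot, and variables do not carry over. Pictures are saved under pics/ and viewed, and the job is handed in when it is done.

Besides the shell and the picture viewer there is one more tool, called after "Call:" in YAML: its name, and indented under it one key for each argument. servo_tool: Moves the arm, as the interface text tells. Its arguments: {"type":"object","properties":{"dp":{"type":"array","items":{"type":"array","items":{"type":"number"}}},"twist":{"type":"array","items":{"type":"number"}},"fingers":{"type":"array","items":{"type":"number"}},"squeeze":{"type":"number"}},"required":["dp","twist","fingers"]}

```bash
mkdir -p pics
cat > h.py <<'E'
import numpy as np, cv2
from plant import bot
def grab(n,f):
    im=bot.get_image(n); cv2.imwrite('pics/'+f,im['frame'][:,:,::-1]); np.savez('pics/'+f[:-4]+'.npz',**{k:np.array(v) for k,v in im.items()}); return im
def ray(im,uv,z):
    p=cv2.undistortPoints(np.array(uv,float).reshape(-1,1,2),np.array(im['K'],float),np.array(im['D'],float)).reshape(-1,2)
    T=np.array(im['T']); d=np.c_[p,np.ones(len(p))]@T[:3,:3].T; o=T[:3,3]
    return o+d*((z-o[2])/d[:,2])[:,None]
def cloud(im):
    h,w=im['z_map'].shape; vv,uu=np.mgrid[:h,:w]
    p=cv2.undistortPoints(np.stack([uu,vv],-1).reshape(-1,1,2).astype(float),np.array(im['K'],float),np.array(im['D'],float)).reshape(h,w,2)
    P=np.dstack([p,np.ones((h,w))])*im['z_map'][...,None]; T=np.array(im['T'])
    return P@T[:3,:3].T+T[:3,3]
E
python3 - <<'E'
from h import *
for n in('side','top'):
    im=grab(n,n+'0.png'); print(n,im['T'],im['K'])
print(bot.observe())
E
```

```text
side [[ 0.99872026 -0.01355798  0.04872396  0.53790391]
 [-0.04763979 -0.57562849  0.81632242 -1.04002709]
 [ 0.01697922 -0.81759894 -0.57553774  0.75173056]
 [ 0.          0.          0.          1.        ]] [[456.02771359   0.         327.89774385]
 [  0.         456.02771359 236.15587089]
 [  0.           0.           1.        ]]
top [[ 0.02323491 -0.99693341  0.07472558  0.51230652]
 [-0.99921305 -0.02556141 -0.03032968 -0.03605715]
 [ 0.03214676 -0.07396207 -0.99674279  1.19511014]
 [ 0.          0.          0.          1.        ]] [[483.64370922   0.         323.64669438]
 [  0.         483.64370922 241.25873558]
 [  0.           0.           1.        ]]
{'time_s': 0.1, 'q': array([ 1.00489576e+00,  8.79013964e-02,  1.37202322e+00, -2.56030855e-05,
        1.68362183e+00, -1.03075509e-01]), 'joint_velocities': array([-0.00039594, -0.00103334, -0.00175117,  0.00133938, -0.00017572,
       -0.00011062]), 'effort': array([ 2.20519883e-03, -3.41250372e+01, -3.03302193e+01,  7.19852024e-02,
        3.04593996e-02, -9.92162973e-05]), 'ee_pos': array([0.24533338, 0.49177698, 0.22945062]), 'tool_rot': array([[-8.94793380e-01,  4.46479288e-01, -1.02609886e-03],
       [ 4.46480433e-01,  8.94791852e-01, -1.66284252e-03],
       [ 1.75720158e-04, -1.94603354e-03, -9.99998091e-01]]), 'contact_force': array([-0.61710274, -0.38903344, -0.16569142]), 'ft_torque': array([ 0.03095184, -0.01683079, -0.03258584]), 'gripper_width': 0.09418422441831463}
```

View pics/side0.png

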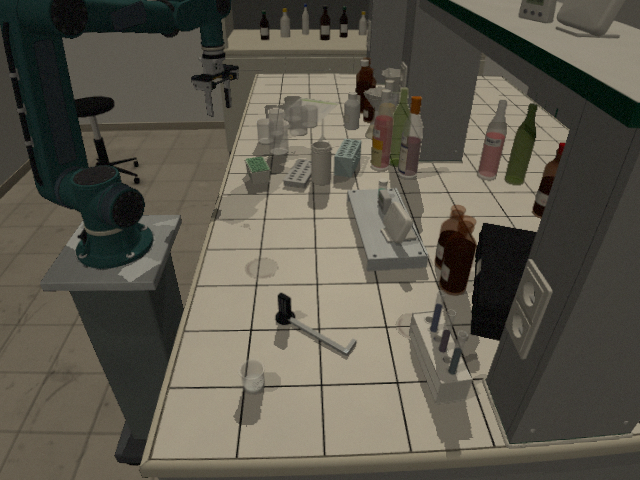

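View pics/top0.png

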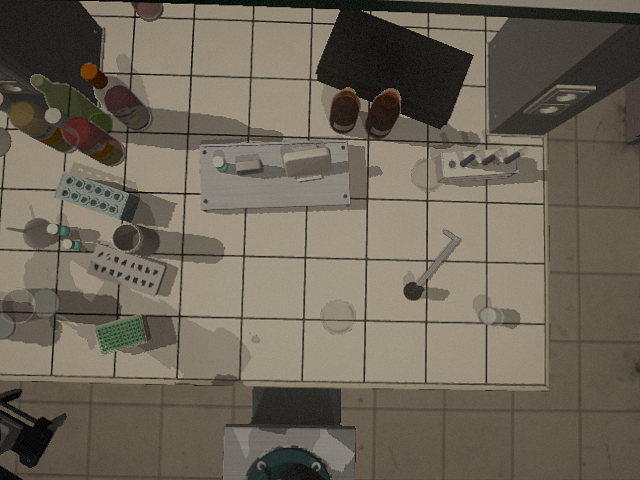

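Run:
```python
from h import *
t=cv2.imread('pics/top0.png')
cv2.imwrite('pics/c1.png',cv2.resize(t[130:340,190:530],None,fx=2.3,fy=2.3,interpolation=cv2.INTER_CUBIC))
s=cv2.imread('pics/side0.png')
cv2.imwrite('pics/c2.png',cv2.resize(s[170:410,220:480],None,fx=2.4,fy=2.4,interpolation=cv2.INTER_CUBIC))
im=np.load('pics/top0.npz'); C=cloud(im)
for uv in [(202,211),(350,207),(275,200),(338,316),(425,177),(414,291),(433,266),(458,237),(300,300)]:
    print(uv,C[uv[1],uv[0]])
```

```text
(202, 211) [ 0.66971267  0.23123451 -0.00343755]
(350, 207) [ 0.69020601 -0.13673265 -0.00575206]
(275, 200) [0.69607652 0.04843751 0.03551914]
(338, 316) [ 0.41870781 -0.11207064 -0.00199229]
(425, 177) [ 0.7722401  -0.32586211 -0.00505281]
(414, 291) [ 0.48537351 -0.28710595  0.05516892]
(433, 266) [ 0.54691412 -0.34475331  0.00621247]
(458, 237) [ 0.62147843 -0.41003094 -0.00243341]
(300, 300) [ 0.455794   -0.01770549 -0.00203241]
```

View pics/c1.png

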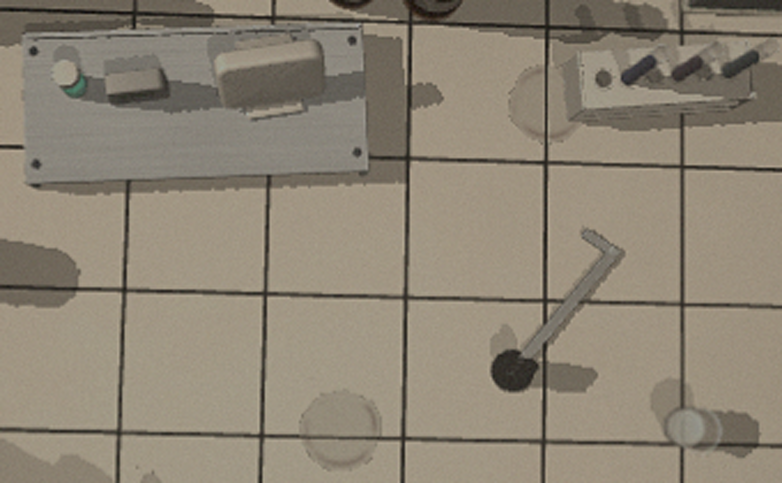

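View pics/c2.png

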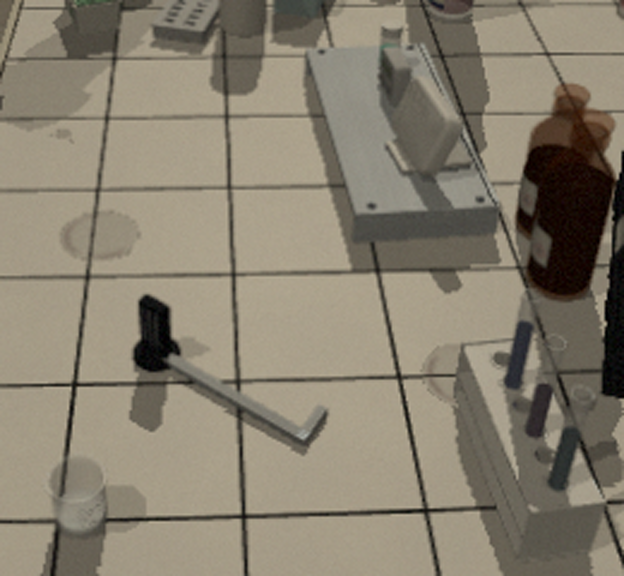

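Run:
```python
from h import *
im=np.load('pics/top0.npz'); C=cloud(im)
c=np.array([(27,184),(367,170),(364,26),(24,33)])/2.3+[190,130]
P=ray(im,c,0.04); print(P.round(4)); 
for i in range(4): print(np.linalg.norm(P[i]-P[(i+1)%4]))
# board mask: minAreaRect on depth
m=((C[...,2]>0.025)&(C[...,0]>0.6)&(C[...,0]<0.95)&(C[...,1]>-0.2)&(C[...,1]<0.28)).astype(np.uint8)
m=cv2.morphologyEx(m,cv2.MORPH_OPEN,np.ones((5,5)))
n,l,st,_=cv2.connectedComponentsWithStats(m);print(st)
k=1+np.argmax(st[1:,4]); v,u=np.nonzero((l==k)&(C[...,2]<0.046))
Q=ray(im,np.c_[u,v],0.04)[:,:2].astype(np.float32)
r=cv2.minAreaRect(Q); print(r,cv2.boxPoints(r))
# front edge line
ee=[]
for uu in range(215,340,3):
    vs=np.nonzero(l[:,uu]==k)[0]; ee.append((uu,vs.max()+.5))
E=ray(im,ee,0.04)[:,:2]; a=np.polyfit(E[:,1],E[:,0],1); print('edge x=%.4f*y+%.4f'%tuple(a),np.std(E[:,0]-np.polyval(a,E[:,1])))
# handle / blade
H=(C[...,2]>0.04)&(C[...,0]<0.6)&(C[...,1]<-0.2)&(C[...,0]>.42)&(C[...,1]>-.37)
print(H.sum(),C[H].round(3).mean(0),C[H].max(0),C[H].min(0))
Q=ray(im,np.argwhere(H)[:,::-1],0.068)[:,:2]; print(cv2.minAreaRect(Q.astype(np.float32)))
bp=np.array([(527,352),(603,262),(625,250),(587,231),(607,248)])/2.3+[190,130]
print(ray(im,bp,0.008).round(4))
s=np.load('pics/side0.npz')
f=lambda a:np.array(a)/2.4+[220,170]
print('side blade',ray(s,f([(165,358),(305,437),(323,410)]),0.008).round(4))
print('side handle top',ray(s,f([(141,298),(168,310),(153,297)]),0.068).round(4))
print('side stand',ray(s,f([(355,220),(497,206),(307,50)]),0.04).round(4))
g=cv2.cvtColor(im['frame'],cv2.COLOR_RGB2GRAY)
print('dark foot',cv2.minAreaRect(np.argwhere(g[270:310,390:440]<50)[:,::-1].astype(np.float32)+np.float32([390,270])))
```

```text
[[ 0.6664  0.2223  0.04  ]
 [ 0.6909 -0.1317  0.04  ]
 [ 0.845  -0.1256  0.04  ]
 [ 0.8263  0.2324  0.04  ]]
0.35482148578255385
0.15420693956135267
0.35848648060809885
0.16021070453413927
[[     0      0    640    480 293370]
 [   123      0      5      3     15]
 [   147      0    299     14   2352]
 [   329     88     31     43   1048]
 [   366     90     24     46    712]
 [   199    140    151     70   9703]]
((0.7584357857704163, 0.05180691182613373), (0.1608196496963501, 0.35965219140052795), 3.7293894290924072) [[ 0.6664996   0.22602202]
 [ 0.6898929  -0.13286857]
 [ 0.85037196 -0.1224082 ]
 [ 0.8269787   0.2364824 ]]
edge x=-0.0672*y+0.6813 0.0008661824669663622
104 [ 0.484375   -0.29259615  0.06251923] [ 0.4976446  -0.28116156  0.07428114] [ 0.46925906 -0.30710336  0.04000161]
((0.4846889078617096, -0.2913907468318939), (0.01812542974948883, 0.03171590343117714), 45.55830764770508)
[[ 0.5041 -0.31    0.008 ]
 [ 0.6029 -0.3921  0.008 ]
 [ 0.6165 -0.4162  0.008 ]
 [ 0.6361 -0.3745  0.008 ]
 [ 0.6182 -0.3965  0.008 ]]
side blade [[ 0.4972 -0.3077  0.008 ]
 [ 0.6209 -0.4071  0.008 ]
 [ 0.6396 -0.3766  0.008 ]]
side handle top [[ 0.4768 -0.2897  0.068 ]
 [ 0.5019 -0.3064  0.068 ]
 [ 0.4878 -0.2886  0.068 ]]
side stand [[ 0.6937 -0.1445  0.04  ]
 [ 0.85   -0.1247  0.04  ]
 [ 0.6734  0.217   0.04  ]]
dark foot ((415.16864013671875, 294.1092529296875), (22.676177978515625, 29.01723861694336), 1.9749339818954468)
```

```bash
cat >> h.py <<'E'
def blade(im,box,z=0.008,thr=14):
    x0,y0,x1,y1=box; f=im['frame'][y0:y1,x0:x1].astype(int)
    rb=f[...,0]-f[...,2]
    m=((rb<thr)&(f.max(-1)>95)).astype(np.uint8)
    n,l,st,_=cv2.connectedComponentsWithStats(m,connectivity=8); k=1+np.argmax(st[1:,4])
    v,u=np.nonzero(l==k); return ray(im,np.c_[u+x0,v+y0],z)[:,:2],(l==k),st[k]
E
python3 - <<'E'
from h import *
for n,box in(('top',(405,225,470,300)),('side',(270,290,370,365))):
    im=np.load('pics/%s0.npz'%n)
    f=im['frame'].astype(int)
    if n=='top': print(f[270,440],f[255,442],f[262,436],f[240,450],f[260,420])
    Q,m,st=blade(im,box); print(n,st)
    cv2.imwrite('pics/m_%s.png'%n,cv2.resize(m.astype(np.uint8)*255,None,fx=5,fy=5,interpolation=0))
    h=np.array([.485,-.291]); d=np.array([.738,-.675]);
    s=(Q-h)@d; B=Q[(s>0.03)&(s<0.15)]; vx,vy,x,y=cv2.fitLine(B.astype(np.float32),cv2.DIST_HUBER,0,.01,.01).ravel()
    if vx<0: vx,vy=-vx,-vy
    print(np.degrees(np.arctan2(vy,vx)),x,y, 'max s',((Q-[x,y])@[vx,vy]).max()+((np.array([x,y])-h)@[vx,vy]),'handle off line',(h-[x,y])@[-vy,vx],'lat',((Q-[x,y])@[-vy,vx]).min(),((Q-[x,y])@[-vy,vx]).max())
E
```

```text
[162 151 131] [117 113 101] [123 120 109] [137 127 110] [61 52 47]
top [16 48  6  8 12]
-35.542774 0.521863 -0.3197718 max s 0.056833560452097934 handle off line 0.0019822445210498853 lat -0.0033894800745915554 0.0015044940638666163
side [69 58 11  6 28]Traceback (most recent call last):
  File "<stdin>", line 9, in <module>
cv2.error: OpenCV(4.12.0) /io/opencv/modules/imgproc/src/linefit.cpp:50: error: (-215:Assertion failed) count > 0 in function 'fitLine2D_wods'
```

```bash
sed -i 's/rb=f\[...,0\]-f\[...,2\]/rb=1-cv2.GaussianBlur(f[...,2].astype(np.float32),(3,3),.6)\/cv2.GaussianBlur(f[...,0].astype(np.float32),(3,3),.6)/; s/thr=14/thr=.165/; s/f.max(-1)>95/f.max(-1)>80/' h.py
python3 - <<'E'
from h import *
for n,box in(('top',(405,225,470,300)),('side',(270,290,370,365))):
    im=np.load('pics/%s0.npz'%n)
    Q,m,st=blade(im,box); print(n,st)
    cv2.imwrite('pics/m_%s.png'%n,cv2.resize(m.astype(np.uint8)*255,None,fx=5,fy=5,interpolation=0))
    h=np.array([.485,-.291]); d=np.array([.738,-.675]);
    s=(Q-h)@d; B=Q[(s>0.03)&(s<0.15)]; vx,vy,x,y=cv2.fitLine(B.astype(np.float32),cv2.DIST_HUBER,0,.01,.01).ravel()
    if vx<0: vx,vy=-vx,-vy
    print(np.degrees(np.arctan2(vy,vx)),x,y, 'max s',((Q-[x,y])@[vx,vy]).max()+((np.array([x,y])-h)@[vx,vy]),'handle off line',(h-[x,y])@[-vy,vx],'lat',((Q-[x,y])@[-vy,vx]).min(),((Q-[x,y])@[-vy,vx]).max())
E
cd pics; python3 -c "
import cv2,numpy as np
a=cv2.imread('m_top.png');b=cv2.imread('m_side.png');c=np.zeros((380,830,3),np.uint8);c[:a.shape[0],:a.shape[1]]=a;c[:b.shape[0],330:330+b.shape[1]]=b;cv2.imwrite('m.png',c[:, :830])"
```

```text
top [ 11   5  44  56 398]
-39.62288 0.55284363 -0.35049218 max s 0.17682328212693776 handle off line 0.0025583389772413966 lat -0.007498347497686557 0.03793215141900617
side [ 20  27  67  37 415]
-39.12635 0.55331653 -0.3496075 max s 0.17875585398099753 handle off line 0.0023551724263126245 lat -0.011285230000613853 0.03835980448359286
```

View pics/m.png

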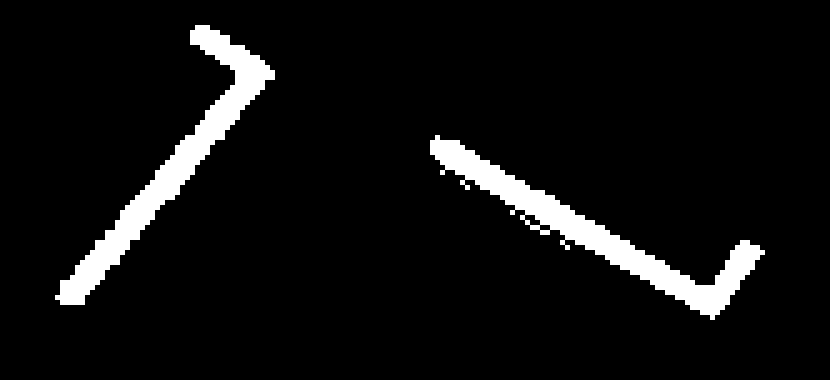

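Call:
servo_tool:
  dp:
    - [0,0,0]
    - [0,0,0]
    - [0,0,0]
  twist: [6.5,6.5,0]
  fingers: [0,0,0]

```text
time_s: 0.35
ee_pos: [0.2454, 0.4919, 0.2298]
tool_rot: [[-0.77, 0.638, -0.001], [0.638, 0.77, -0.001], [-0.0, -0.001, -1.0]]
contact_force: [-1.2, 0.0, 0.4]
gripper_width: 0.0941
```

```bash
cat >> h.py <<'E'
def need(p,yaw=None):
    s=bot.observe(); R=s['tool_rot']; d=R.T@(np.array(p)-s['ee_pos']); 
    y=np.degrees(np.arctan2(R[1,0],R[0,0]))
    print('t',s['time_s'],'pos',s['ee_pos'].round(4),'yaw',y.round(2),'F',s['contact_force'].round(2),'w',round(s['gripper_width'],4),'q',s['q'].round(2))
    print('dp cm',(d*100).round(2),'twist',None if yaw is None else round(y-yaw,2))
E
python3 -c "
from h import *
need([.484,-.293,.20],140.6)"
```

```text
t 0.35 pos [0.2454 0.4919 0.2298] yaw 140.38 F [-1.16  0.01  0.45] w 0.0941 q [ 1.    0.09  1.37 -0.    1.68  0.13]
dp cm [-68.43 -45.24   3.04] twist -0.22
```

Call:
servo_tool:
  dp:
    - [-3.2,-2.1,0]
    - [-3.2,-2.1,0]
    - [-3.2,-2.1,0]
    - [-3.2,-2.1,0]
    - [-3.2,-2.1,0]
    - [-3.2,-2.1,0]
    - [-3.2,-2.1,0]
    - [-3.2,-2.1,0]
  twist: [0,0,0,0,0,0,0,0]
  fingers: [0,0,0,0,0,0,0,0]

```text
time_s: 1.02
ee_pos: [0.336, 0.1979, 0.2303]
tool_rot: [[-0.774, 0.633, 0.0], [0.633, 0.774, 0.0], [-0.0, 0.0, -1.0]]
contact_force: [0.4, -0.0, -0.0]
gripper_width: 0.0944
```

Call:
servo_tool:
  dp:
    - [-3.2,-2.1,0]
    - [-3.2,-2.1,0]
    - [-3.2,-2.1,0]
    - [-3.2,-2.1,0]
    - [-3.2,-2.1,0]
    - [-3.2,-2.1,0]
    - [-3.2,-2.1,0]
    - [-3.2,-2.1,0]
  twist: [0,0,0,0,0,0,0,0]
  fingers: [90,90,90,90,90,90,90,90]

```text
time_s: 1.68
ee_pos: [0.4267, -0.0948, 0.2304]
tool_rot: [[-0.773, 0.634, 0.0], [0.634, 0.773, 0.0], [-0.0, 0.0, -1.0]]
contact_force: [1.0, 0.6, -0.0]
gripper_width: 0.061
```

Call:
servo_tool:
  dp:
    - [-3.2,-2.1,0]
    - [-3.2,-2.1,0]
    - [-3.2,-2.1,1]
    - [-3.2,-2.1,1]
    - [-3.0,-2.1,1]
    - [0,0,0]
    - [0,0,0]
  twist: [0,0,0,0,0,0,0]
  fingers: [90,90,90,90,90,90,90]

```text
time_s: 2.27
ee_pos: [0.4811, -0.2754, 0.1981]
tool_rot: [[-0.771, 0.637, -0.004], [0.637, 0.771, 0.003], [0.005, 0.0, -1.0]]
contact_force: [-0.7, 1.5, 0.8]
gripper_width: 0.061
```

```bash
python3 -c "
from h import *
need([.484,-.293,.051],140.6)"
```

```text
t 2.2667 pos [ 0.4811 -0.2754  0.1981] yaw 140.46 F [-0.74  1.5   0.77] w 0.061 q [-0.62  0.11  1.41  0.    1.63 -1.5 ]
dp cm [-1.41 -1.18 14.71] twist -0.14
```

Call:
servo_tool:
  dp:
    - [-1.4,-1.2,0]
    - [0,0,2.5]
    - [0,0,2.5]
    - [0,0,2.5]
    - [0,0,2]
    - [0,0,2]
    - [0,0,0]
    - [0,0,0]
  twist: [0,0,0,0,0,0,0,0]
  fingers: [90,90,90,90,90,90,90,90]

```text
time_s: 2.93
ee_pos: [0.4846, -0.2909, 0.0853]
tool_rot: [[-0.773, 0.634, -0.001], [0.634, 0.773, 0.001], [0.002, 0.0, -1.0]]
contact_force: [0.3, 0.0, 0.3]
gripper_width: 0.0604
```

```bash
python3 -c "
from h import *
need([.484,-.293,.051],140.6)
im=grab('side','s1.png'); cv2.imwrite('pics/s1c.png',cv2.resize(im['frame'][170:410,200:440,::-1],None,fx=2.4,fy=2.4))
"
```

```text
t 2.9333 pos [ 0.4846 -0.2909  0.0853] yaw 140.63 F [0.27 0.02 0.33] w 0.0604 q [-0.64  0.19  1.54  0.    1.41 -1.52]
dp cm [-0.1  -0.2   3.43] twist 0.03
```

View pics/s1c.png

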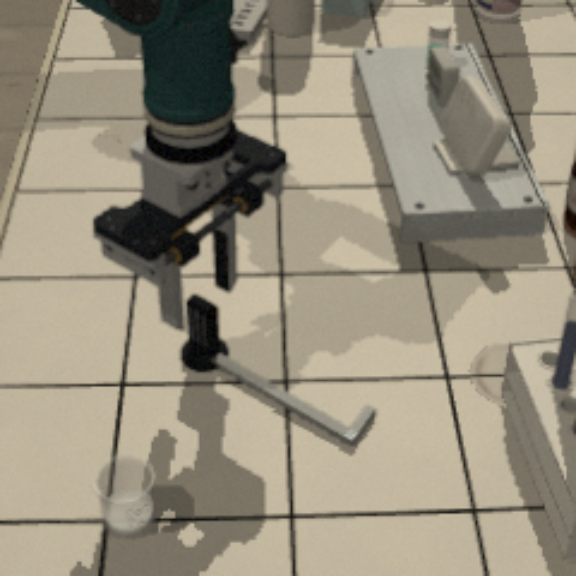

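Call:
servo_tool:
  dp:
    - [-0.1,-0.1,1.2]
    - [0,0,1.2]
    - [0,0,1.0]
    - [0,0,0]
    - [0,0,0]
    - [0,0,0]
  twist: [0,0,0,0,0,0]
  fingers: [90,90,90,90,90,90]

```text
time_s: 3.48
ee_pos: [0.4851, -0.294, 0.0514]
tool_rot: [[-0.771, 0.636, -0.0], [0.636, 0.771, 0.0], [0.0, 0.0, -1.0]]
contact_force: [-0.8, 0.4, -0.1]
gripper_width: 0.0612
```

Call:
servo_tool:
  dp:
    - [0,0,0]
    - [0,0,0]
    - [0,0,0]
    - [0,0,0]
    - [0,0,0]
    - [0,0,0]
    - [0,0,0]
    - [0,0,0]
  twist: [0,0,0,0,0,0,0,0]
  fingers: [150,180,200,220,240,255,255,255]
  squeeze: 20

```text
time_s: 4.15
ee_pos: [0.4852, -0.2938, 0.0515]
tool_rot: [[-0.771, 0.636, 0.0], [0.636, 0.771, 0.0], [-0.0, 0.0, -1.0]]
contact_force: [-0.3, 0.7, 1.4]
gripper_width: 0.0142
```

Call:
servo_tool:
  dp:
    - [0,0,0]
    - [0,0,0]
    - [0,0,0]
    - [0,0,0]
  twist: [0,0,0,0]
  fingers: [255,255,255,255]
  squeeze: 40

```text
time_s: 4.48
ee_pos: [0.4852, -0.2938, 0.0515]
tool_rot: [[-0.771, 0.636, 0.0], [0.636, 0.771, 0.0], [-0.0, 0.0, -1.0]]
contact_force: [-0.3, 1.8, 0.8]
gripper_width: 0.0139
```

```bash
python3 -c "
from h import *
need([.484,-.293,.051],140.6)
"
```

```text
t 4.4833 pos [ 0.4852 -0.2938  0.0515] yaw 140.49 F [-0.33  1.78  0.85] w 0.0139 q [-0.64  0.23  1.58  0.    1.34 -1.53]
dp cm [ 0.15 -0.01  0.05] twist -0.11
```

Call:
servo_tool:
  dp:
    - [0,0,-1]
    - [0,0,-1]
    - [0,0,0]
    - [0,0,0]
    - [0,0,0]
    - [0,0,0]
    - [0,0,0]
    - [0,0,0]
  twist: [0,-6.2,-6.2,-6.2,-6.2,-6.2,-6.2,-6.1]
  fingers: [255,255,255,255,255,255,255,255]

```text
time_s: 5.15
ee_pos: [0.4847, -0.294, 0.0716]
tool_rot: [[-0.997, -0.071, -0.001], [-0.071, 0.997, 0.0], [0.001, 0.0, -1.0]]
contact_force: [-0.6, -0.2, -1.8]
gripper_width: 0.0136
```

Call:
servo_tool:
  dp:
    - [0.5,1.5,0]
    - [0.5,2.8,0]
    - [0,2.8,0]
    - [0,2.8,0]
    - [0,2.8,0]
    - [0,2.6,0]
    - [0,1.6,0]
    - [0,0,0]
  twist: [0,0,0,0,0,0,0,0]
  fingers: [255,255,255,255,255,255,255,255]

```text
time_s: 5.82
ee_pos: [0.4632, -0.1232, 0.0716]
tool_rot: [[-0.998, -0.069, -0.001], [-0.069, 0.998, 0.001], [0.001, 0.002, -1.0]]
contact_force: [0.7, -0.4, -2.1]
gripper_width: 0.0138
```

Call:
servo_tool:
  dp:
    - [0,0,0]
    - [0,0,0]
  twist: [0,0]
  fingers: [255,255]

```text
time_s: 5.98
ee_pos: [0.4641, -0.1267, 0.0718]
tool_rot: [[-0.998, -0.066, 0.0], [-0.066, 0.998, -0.001], [-0.0, -0.001, -1.0]]
contact_force: [0.2, -0.2, -2.7]
gripper_width: 0.014
```

```bash
python3 -c "
from h import *
need([.464,-.126,.053],183.8)
im=grab('side','s2.png'); cv2.imwrite('pics/s2c.png',cv2.resize(im['frame'][170:410,200:440,::-1],None,fx=2.4,fy=2.4))
im=grab('top','t2.png'); cv2.imwrite('pics/t2c.png',cv2.resize(im['frame'][130:340,190:530,::-1],None,fx=2.3,fy=2.3))
"
```

```text
t 5.9833 pos [ 0.4641 -0.1267  0.0718] yaw -176.22 F [ 0.25 -0.23 -2.71] w 0.014 q [-0.38  0.02  1.76 -0.    1.36 -2.02]
dp cm [0.01 0.07 1.88] twist -360.02
```

View pics/s2c.png

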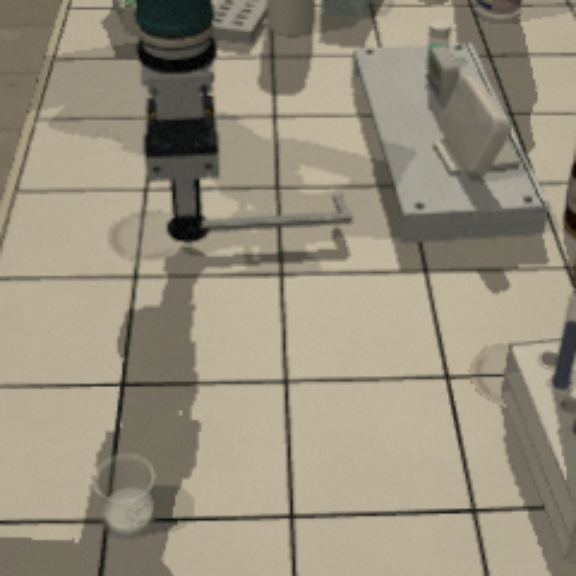

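View pics/t2c.png

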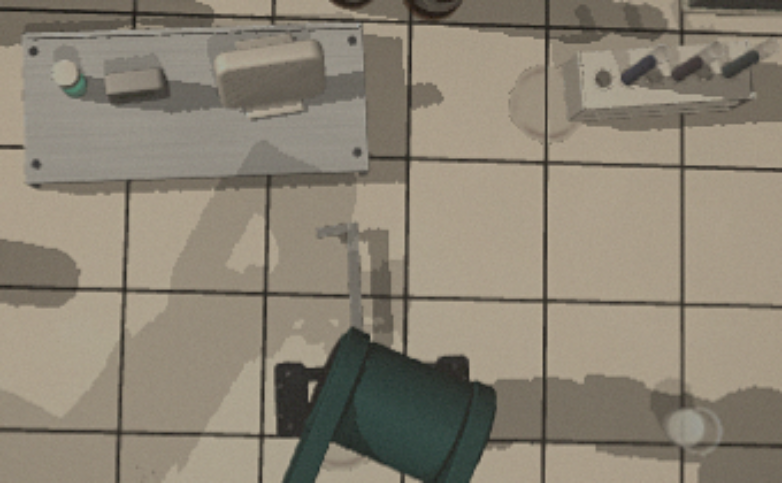

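```bash
python3 -c "
from h import *
im=np.load('pics/t2.npz')
O=np.array([.678,.0466]);a=np.radians(3.8);ex=np.array([np.cos(a),np.sin(a)]);ey=np.array([-ex[1],ex[0]])
p=np.array([(349,242),(360,242),(351,322),(362,322),(347,224),(358,224),(317,234)])/2.3+[190,130]
P=ray(im,p,.028)[:,:2]-O; print(np.c_[P@ex,P@ey].round(4))
s=np.load('pics/s2.npz')
p=np.array([(352,218),(347,207),(338,195),(205,222),(206,231)])/2.4+[200,170]
P=ray(s,p,.028)[:,:2]-O; print(np.c_[P@ex,P@ey].round(4))
h=np.array([.4641,-.1267])-O; print(h@ex,h@ey)
p=np.array([(367,170),(364,26)])/2.3+[190,130]
P=ray(im,p,.04)[:,:2]-O; print(np.c_[P@ex,P@ey].round(4))
"
cd pics; python3 -c "
import cv2
i=cv2.imread('t2.png')[190:290,300:400];cv2.imwrite('t2z.png',cv2.resize(i,None,fx=6,fy=6,interpolation=cv2.INTER_CUBIC))"
```

```text
[[-0.073  -0.1572]
 [-0.0734 -0.1689]
 [-0.1572 -0.1555]
 [-0.1577 -0.167 ]
 [-0.0538 -0.156 ]
 [-0.0543 -0.1676]
 [-0.0631 -0.1239]]
[[-0.0472 -0.1683]
 [-0.0498 -0.1488]
 [-0.0565 -0.1265]
 [-0.2036 -0.1607]
 [-0.2031 -0.176 ]]
-0.22491500100698955 -0.15874300715945225
[[ 0.0011 -0.1788]
 [ 0.1552 -0.1829]]
```

View pics/t2z.png

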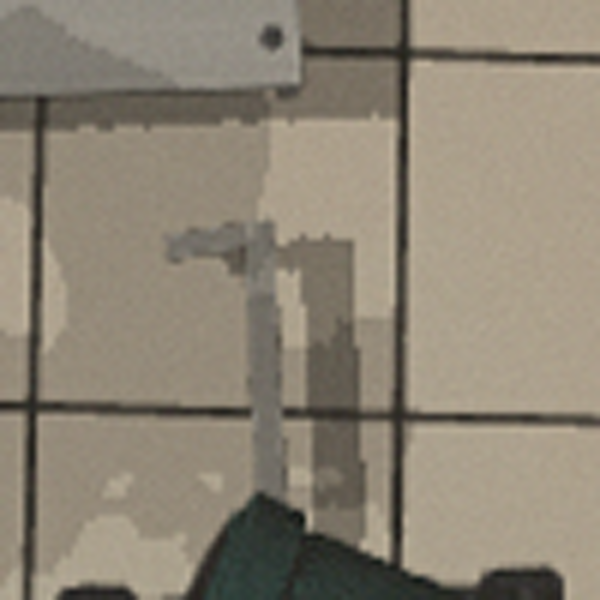

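Call:
servo_tool:
  dp:
    - [0,0.3,0.6]
    - [0,0,0.6]
    - [0,0,0.6]
    - [0,0,0]
    - [0,0,0]
  twist: [0,0,0,0,0]
  fingers: [255,255,255,255,255]

```text
time_s: 6.5
ee_pos: [0.4633, -0.123, 0.0527]
tool_rot: [[-0.998, -0.066, -0.002], [-0.066, 0.998, 0.001], [0.001, 0.001, -1.0]]
contact_force: [0.3, -0.1, -0.9]
gripper_width: 0.014
```

Call:
servo_tool:
  dp:
    - [-1,0,0]
    - [-1.2,0,0]
    - [-1.2,0,0]
    - [-1.2,0,0]
    - [-1.2,0,0]
    - [-1.2,0,0]
    - [-1,0,0]
    - [0,0,0]
  twist: [0,0,0,0,0,0,0,0]
  fingers: [255,255,255,255,255,255,255,255]

```text
time_s: 7.17
ee_pos: [0.5459, -0.1176, 0.0536]
tool_rot: [[-0.998, -0.067, 0.002], [-0.067, 0.998, -0.0], [-0.002, -0.0, -1.0]]
contact_force: [-0.7, 0.9, -2.7]
gripper_width: 0.014
```

```bash
python3 -c "
from h import *
need([.464,-.126,.053],183.8)
im=grab('side','s3.png'); cv2.imwrite('pics/s3c.png',cv2.resize(im['frame'][170:340,220:440,::-1],None,fx=3,fy=3))
O=np.array([.678,.0466]);a=np.radians(3.8);ex=np.array([np.cos(a),np.sin(a)]);ey=np.array([-ex[1],ex[0]])
h=bot.observe()['ee_pos'][:2]-O; print(h@ex,h@ey)
"
```

```text
t 7.1667 pos [ 0.5459 -0.1176  0.0536] yaw -176.17 F [-0.73  0.95 -2.67] w 0.014 q [-0.31  0.21  1.6   0.    1.34 -1.95]
dp cm [ 8.23 -0.29  0.05] twist -359.97
-0.14401523057394855 -0.1549733564416321
```

View pics/s3c.png

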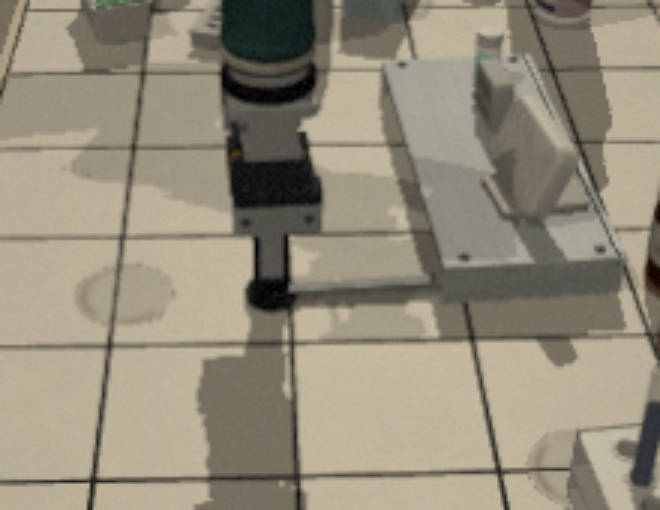

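Call:
servo_tool:
  dp:
    - [-1,0,0]
    - [-1.2,0,0]
    - [-1.2,0,0]
    - [-1.2,0,0]
    - [-1,0,0]
    - [-0.6,0,0]
    - [0,0,0]
    - [0,0,0]
  twist: [0,0,0,0,0,0,0,0]
  fingers: [255,255,255,255,255,255,255,255]

```text
time_s: 7.88
ee_pos: [0.6052, -0.1135, 0.0532]
tool_rot: [[-0.998, -0.066, -0.001], [-0.066, 0.998, 0.0], [0.001, 0.0, -1.0]]
contact_force: [-0.3, 0.3, -1.6]
gripper_width: 0.014
```

Call:
servo_tool:
  dp:
    - [-0.8,0,0]
    - [-1.0,0,0]
    - [-1,0,0]
    - [-0.8,0,0]
    - [-0.6,0,0]
    - [0,0,0]
    - [0,0,0]
    - [0,0,0]
  twist: [0,0,0,0,0,0,0,0]
  fingers: [255,255,255,255,255,255,255,255]

```text
time_s: 8.55
ee_pos: [0.647, -0.1108, 0.0533]
tool_rot: [[-0.998, -0.066, -0.001], [-0.066, 0.998, 0.0], [0.001, 0.0, -1.0]]
contact_force: [-0.4, -0.7, -1.3]
gripper_width: 0.0137
```

```bash
cat >> h.py <<'E'
def st():
    O=np.array([.678,.0466]);a=np.radians(3.8);ex=np.array([np.cos(a),np.sin(a)]);ey=np.array([-ex[1],ex[0]])
    s=bot.observe();h=s['ee_pos'][:2]-O; f=s['contact_force'][:2];R=s['tool_rot']
    print('t %.2f handle xs %.4f ys %.4f z %.4f yaw %.2f Fx %.2f Fy %.2f Fz %.2f Tz %.2f'%(s['time_s'],h@ex,h@ey,s['ee_pos'][2],np.degrees(np.arctan2(-R[1,0],-R[0,0])),f@ex,f@ey,s['contact_force'][2],s['ft_torque'][2]),s['ft_torque'].round(2))
E
python3 -c "
from h import *
st()
im=grab('side','s4.png'); cv2.imwrite('pics/s4c.png',cv2.resize(im['frame'][170:340,220:440,::-1],None,fx=3,fy=3))
"
```

```text
t 8.55 handle xs -0.0414 ys -0.1550 z 0.0533 yaw 3.78 Fx -0.48 Fy -0.67 Fz -1.26 Tz 0.03 [0.   0.05 0.03]
```

View pics/s4c.png

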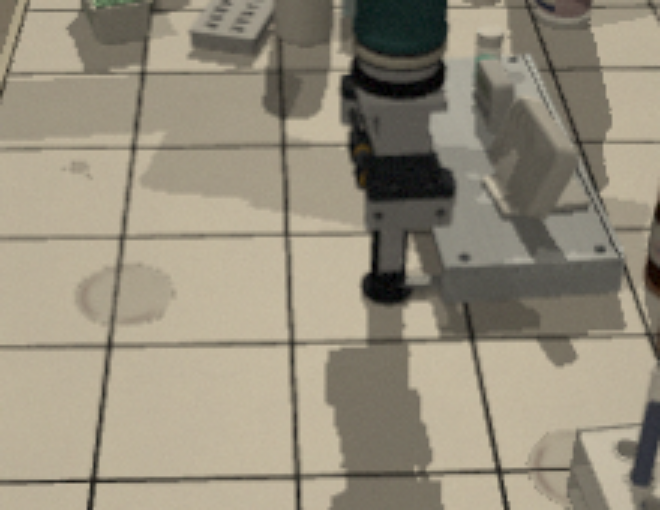

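Call:
servo_tool:
  dp:
    - [0,0.3,0]
    - [0,0.4,0]
    - [0,0.4,0]
    - [0,0.4,0]
    - [0,0.4,0]
    - [0,0.3,0]
    - [0,0.2,0]
    - [0,0,0]
  twist: [0,0,0,0,0,0,0,0]
  fingers: [255,255,255,255,255,255,255,255]

```text
time_s: 9.27
ee_pos: [0.6458, -0.0862, 0.0535]
tool_rot: [[-0.998, -0.067, 0.0], [-0.067, 0.998, 0.0], [-0.0, 0.0, -1.0]]
contact_force: [0.3, 0.3, -2.4]
gripper_width: 0.0137
```

```bash
python3 -c "
from h import *
st()"
```

```text
t 9.27 handle xs -0.0409 ys -0.1304 z 0.0535 yaw 3.82 Fx 0.34 Fy 0.27 Fz -2.40 Tz -0.01 [-0.03  0.02 -0.01]
```

Call:
servo_tool:
  dp:
    - [0,0.15,0]
    - [0,0.15,0]
    - [0,0.15,0]
    - [0,0.15,0]
    - [0,0,0]
  twist: [0,0,0,0,0]
  fingers: [255,255,255,255,255]

```text
time_s: 9.68
ee_pos: [0.6454, -0.0806, 0.0535]
tool_rot: [[-0.998, -0.066, -0.0], [-0.066, 0.998, 0.0], [0.0, 0.0, -1.0]]
contact_force: [-0.4, 0.2, -2.3]
gripper_width: 0.0137
```

```bash
python3 -c "
from h import *
st()"
```

```text
t 9.68 handle xs -0.0410 ys -0.1248 z 0.0535 yaw 3.79 Fx -0.39 Fy 0.22 Fz -2.34 Tz -0.05 [ 0.04  0.12 -0.05]
```

Call:
servo_tool:
  dp:
    - [0,0.15,0]
    - [0,0.15,0]
    - [0,0.15,0]
    - [0,0.15,0]
    - [0,0,0]
  twist: [0,0,0,0,0]
  fingers: [255,255,255,255,255]

```text
time_s: 10.1
ee_pos: [0.645, -0.0745, 0.0535]
tool_rot: [[-0.998, -0.066, 0.0], [-0.066, 0.998, 0.0], [-0.0, 0.0, -1.0]]
contact_force: [0.1, -0.3, -1.8]
gripper_width: 0.0137
```

```bash
python3 -c "
from h import *
st()"
```

```text
t 10.10 handle xs -0.0410 ys -0.1186 z 0.0535 yaw 3.80 Fx 0.06 Fy -0.32 Fz -1.85 Tz 0.02 [-0.01  0.09  0.02]
```

Call:
servo_tool:
  dp:
    - [0,0.15,0]
    - [0,0.15,0]
    - [0,0.15,0]
    - [0,0.15,0]
    - [0,0,0]
  twist: [0,0,0,0,0]
  fingers: [255,255,255,255,255]

```text
time_s: 10.52
ee_pos: [0.6446, -0.0685, 0.0535]
tool_rot: [[-0.998, -0.066, 0.0], [-0.066, 0.998, 0.0], [-0.0, 0.0, -1.0]]
contact_force: [0.5, 0.7, -2.2]
gripper_width: 0.0138
```

```bash
python3 -c "
from h import *
st()"
```

```text
t 10.52 handle xs -0.0409 ys -0.1126 z 0.0535 yaw 3.80 Fx 0.52 Fy 0.68 Fz -2.18 Tz -0.02 [ 0.01  0.06 -0.02]
```

Call:
servo_tool:
  dp:
    - [0,0.15,0]
    - [0,0.15,0]
    - [0,0.15,0]
    - [0,0.15,0]
  twist: [0,0,0,0]
  fingers: [255,255,255,255]

```text
time_s: 10.85
ee_pos: [0.6442, -0.0628, 0.0535]
tool_rot: [[-0.998, -0.066, 0.0], [-0.066, 0.998, 0.0], [-0.0, 0.0, -1.0]]
contact_force: [0.1, -0.6, -2.8]
gripper_width: 0.014
```

```bash
python3 -c "
from h import *
st()"
```

```text
t 10.85 handle xs -0.0410 ys -0.1069 z 0.0535 yaw 3.78 Fx 0.01 Fy -0.64 Fz -2.79 Tz 0.00 [0.05 0.11 0.  ]
```

Call:
servo_tool:
  dp:
    - [0,0.15,0]
    - [0,0.15,0]
    - [0,0.15,0]
    - [0,0.15,0]
  twist: [0,0,0,0]
  fingers: [255,255,255,255]

```text
time_s: 11.18
ee_pos: [0.6438, -0.0568, 0.0535]
tool_rot: [[-0.998, -0.066, 0.0], [-0.066, 0.998, 0.0], [-0.0, 0.0, -1.0]]
contact_force: [-0.9, -0.3, -2.1]
gripper_width: 0.0136
```

```bash
python3 -c "
from h import *
st()"
```

```text
t 11.18 handle xs -0.0409 ys -0.1009 z 0.0535 yaw 3.78 Fx -0.91 Fy -0.22 Fz -2.06 Tz 0.02 [0.01 0.05 0.02]
```

Call:
servo_tool:
  dp:
    - [0,0.15,0]
    - [0,0.15,0]
    - [0,0.15,0]
    - [0,0.15,0]
  twist: [0,0,0,0]
  fingers: [255,255,255,255]

```text
time_s: 11.52
ee_pos: [0.6434, -0.0508, 0.0535]
tool_rot: [[-0.998, -0.066, 0.0], [-0.066, 0.998, 0.0], [-0.0, 0.0, -1.0]]
contact_force: [-0.5, -0.1, -2.2]
gripper_width: 0.0137
```

```bash
python3 -c "
from h import *
st()"
```

```text
t 11.52 handle xs -0.0410 ys -0.0949 z 0.0535 yaw 3.78 Fx -0.47 Fy -0.09 Fz -2.20 Tz 0.02 [-0.    0.08  0.02]
```

Call:
servo_tool:
  dp:
    - [0,0.15,0]
    - [0,0.15,0]
    - [0,0.15,0]
    - [0,0.15,0]
  twist: [0,0,0,0]
  fingers: [255,255,255,255]

```text
time_s: 11.85
ee_pos: [0.643, -0.0448, 0.0535]
tool_rot: [[-0.998, -0.066, 0.0], [-0.066, 0.998, 0.0], [-0.0, 0.0, -1.0]]
contact_force: [0.1, -0.7, -1.3]
gripper_width: 0.0141
```

```bash
python3 -c "
from h import *
st()"
```

```text
t 11.85 handle xs -0.0409 ys -0.0889 z 0.0535 yaw 3.78 Fx 0.03 Fy -0.75 Fz -1.27 Tz 0.04 [0.01 0.07 0.04]
```

Call:
servo_tool:
  dp:
    - [0,0.15,0]
    - [0,0.15,0]
    - [0,0.15,0]
    - [0,0.15,0]
  twist: [0,0,0,0]
  fingers: [255,255,255,255]

```text
time_s: 12.18
ee_pos: [0.6427, -0.0388, 0.0535]
tool_rot: [[-0.998, -0.066, 0.0], [-0.066, 0.998, 0.0], [-0.0, 0.0, -1.0]]
contact_force: [0.1, -0.8, -1.6]
gripper_width: 0.0136
```

```bash
python3 -c "
from h import *
st()"
```

```text
t 12.18 handle xs -0.0409 ys -0.0829 z 0.0535 yaw 3.78 Fx 0.03 Fy -0.81 Fz -1.61 Tz 0.01 [-0.01  0.06  0.01]
```

Call:
servo_tool:
  dp:
    - [0,0.15,0]
    - [0,0.15,0]
    - [0,0.15,0]
    - [0,0.15,0]
  twist: [0,0,0,0]
  fingers: [255,255,255,255]

```text
time_s: 12.52
ee_pos: [0.6422, -0.0328, 0.0535]
tool_rot: [[-0.998, -0.066, 0.0], [-0.066, 0.998, 0.0], [-0.0, 0.0, -1.0]]
contact_force: [-0.6, -1.0, -2.5]
gripper_width: 0.0138
```

```bash
python3 -c "
from h import *
st()"
```

```text
t 12.52 handle xs -0.0409 ys -0.0769 z 0.0535 yaw 3.79 Fx -0.65 Fy -0.92 Fz -2.51 Tz 0.04 [0.06 0.11 0.04]
```

Call:
servo_tool:
  dp:
    - [0,0.15,0]
    - [0,0.15,0]
    - [0,0.15,0]
  twist: [0,0,0]
  fingers: [255,255,255]

```text
time_s: 12.77
ee_pos: [0.6419, -0.0284, 0.0535]
tool_rot: [[-0.998, -0.066, 0.0], [-0.066, 0.998, 0.0], [-0.0, 0.0, -1.0]]
contact_force: [0.1, -0.3, -1.9]
gripper_width: 0.0144
```

```bash
python3 -c "
from h import *
st()"
```

```text
t 12.77 handle xs -0.0410 ys -0.0724 z 0.0535 yaw 3.78 Fx 0.07 Fy -0.28 Fz -1.94 Tz -0.00 [ 0.01  0.05 -0.  ]
```

Call:
servo_tool:
  dp:
    - [0,0.15,0]
    - [0,0.15,0]
    - [0,0.15,0]
    - [0,0.15,0]
  twist: [0,0,0,0]
  fingers: [255,255,255,255]

```text
time_s: 13.1
ee_pos: [0.6416, -0.0224, 0.0535]
tool_rot: [[-0.998, -0.066, 0.0], [-0.066, 0.998, 0.0], [-0.0, 0.0, -1.0]]
contact_force: [-1.3, 0.3, -1.7]
gripper_width: 0.0139
```

```bash
python3 -c "
from h import *
st()"
```

```text
t 13.10 handle xs -0.0409 ys -0.0664 z 0.0535 yaw 3.78 Fx -1.27 Fy 0.37 Fz -1.71 Tz 0.01 [0.03 0.08 0.01]
```

Call:
servo_tool:
  dp:
    - [0,0.15,0]
    - [0,0.15,0]
    - [0,0.15,0]
    - [0,0.15,0]
  twist: [0,0,0,0]
  fingers: [255,255,255,255]

```text
time_s: 13.43
ee_pos: [0.6412, -0.0164, 0.0535]
tool_rot: [[-0.998, -0.066, 0.0], [-0.066, 0.998, 0.0], [-0.0, 0.0, -1.0]]
contact_force: [-0.3, -0.5, -1.6]
gripper_width: 0.0137
```

```bash
python3 -c "
from h import *
st()"
```

```text
t 13.43 handle xs -0.0409 ys -0.0604 z 0.0535 yaw 3.79 Fx -0.34 Fy -0.52 Fz -1.64 Tz -0.00 [ 0.05  0.08 -0.  ]
```

Call:
servo_tool:
  dp:
    - [0,0.15,0]
    - [0,0.15,0]
    - [0,0.15,0]
    - [0,0.15,0]
  twist: [0,0,0,0]
  fingers: [255,255,255,255]

```text
time_s: 13.77
ee_pos: [0.6408, -0.0104, 0.0535]
tool_rot: [[-0.998, -0.066, 0.0], [-0.066, 0.998, 0.0], [-0.0, 0.0, -1.0]]
contact_force: [-0.9, -0.3, -2.0]
gripper_width: 0.014
```

```bash
python3 -c "
from h import *
st()"
```

```text
t 13.77 handle xs -0.0409 ys -0.0544 z 0.0535 yaw 3.78 Fx -0.87 Fy -0.26 Fz -1.97 Tz -0.02 [ 0.03  0.01 -0.02]
```

Call:
servo_tool:
  dp:
    - [0,0.15,0]
    - [0,0.15,0]
    - [0,0.15,0]
    - [0,0.15,0]
  twist: [0,0,0,0]
  fingers: [255,255,255,255]

```text
time_s: 14.1
ee_pos: [0.6403, -0.0044, 0.0535]
tool_rot: [[-0.998, -0.066, 0.0], [-0.066, 0.998, 0.0], [-0.0, 0.0, -1.0]]
contact_force: [0.4, 0.6, -1.5]
gripper_width: 0.0134
```

```bash
python3 -c "
from h import *
st()"
```

```text
t 14.10 handle xs -0.0410 ys -0.0484 z 0.0535 yaw 3.78 Fx 0.40 Fy 0.59 Fz -1.47 Tz -0.02 [ 0.03  0.07 -0.02]
```

Call:
servo_tool:
  dp:
    - [0,0.15,0]
    - [0,0.15,0]
    - [0,0.15,0]
    - [0,0.15,0]
  twist: [0,0,0,0]
  fingers: [255,255,255,255]

```text
time_s: 14.43
ee_pos: [0.64, 0.0016, 0.0535]
tool_rot: [[-0.998, -0.066, 0.0], [-0.066, 0.998, 0.0], [-0.0, 0.0, -1.0]]
contact_force: [-0.5, -0.6, -2.2]
gripper_width: 0.0137
```

```bash
python3 -c "
from h import *
st()"
```

```text
t 14.43 handle xs -0.0409 ys -0.0424 z 0.0535 yaw 3.78 Fx -0.49 Fy -0.55 Fz -2.19 Tz 0.01 [0.02 0.11 0.01]
```

Call:
servo_tool:
  dp:
    - [0,0.15,0]
    - [0,0.15,0]
    - [0,0.15,0]
    - [0,0.15,0]
  twist: [0,0,0,0]
  fingers: [255,255,255,255]

```text
time_s: 14.77
ee_pos: [0.6395, 0.0076, 0.0534]
tool_rot: [[-0.998, -0.066, -0.0], [-0.066, 0.998, 0.0], [0.0, 0.0, -1.0]]
contact_force: [-0.8, 0.1, -1.1]
gripper_width: 0.0139
```

```bash
python3 -c "
from h import *
st()
im=grab('side','s5.png'); cv2.imwrite('pics/s5c.png',cv2.resize(im['frame'][170:340,220:440,::-1],None,fx=3,fy=3))"
```

```text
t 14.77 handle xs -0.0410 ys -0.0364 z 0.0534 yaw 3.78 Fx -0.78 Fy 0.17 Fz -1.13 Tz 0.02 [0.07 0.06 0.02]
```

View pics/s5c.png

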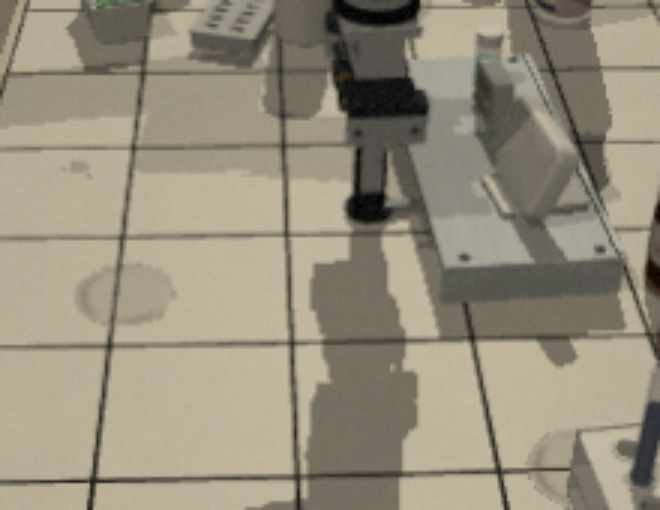

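Blade is still under the board (handle foot at about (368,208) in the crop), with nothing disturbed. The sweep goes on.

Call:
servo_tool:
  dp:
    - [0,0.15,0]
    - [0,0.15,0]
    - [0,0.15,0]
    - [0,0.15,0]
  twist: [0,0,0,0]
  fingers: [255,255,255,255]

```text
time_s: 15.15
ee_pos: [0.6392, 0.0135, 0.0535]
tool_rot: [[-0.998, -0.066, 0.0], [-0.066, 0.998, 0.0], [-0.0, 0.0, -1.0]]
contact_force: [0.8, -0.1, -2.1]
gripper_width: 0.0136
```

```bash
python3 -c "
from h import *
st()"
```

```text
t 15.15 handle xs -0.0409 ys -0.0304 z 0.0535 yaw 3.78 Fx 0.81 Fy -0.18 Fz -2.14 Tz -0.02 [ 0.06  0.06 -0.02]
```

Call:
servo_tool:
  dp:
    - [0,0.15,0]
    - [0,0.15,0]
    - [0,0.15,0]
    - [0,0.15,0]
  twist: [0,0,0,0]
  fingers: [255,255,255,255]

```text
time_s: 15.48
ee_pos: [0.6388, 0.0195, 0.0535]
tool_rot: [[-0.998, -0.066, 0.0], [-0.066, 0.998, 0.0], [-0.0, -0.0, -1.0]]
contact_force: [0.1, -0.5, -2.2]
gripper_width: 0.0141
```

```bash
python3 -c "
from h import *
st()"
```

```text
t 15.48 handle xs -0.0409 ys -0.0245 z 0.0535 yaw 3.78 Fx 0.09 Fy -0.46 Fz -2.21 Tz 0.01 [-0.01  0.1   0.01]
```

Call:
servo_tool:
  dp:
    - [0,0.15,0]
    - [0,0.15,0]
    - [0,0.15,0]
    - [0,0.15,0]
  twist: [0,0,0,0]
  fingers: [255,255,255,255]

```text
time_s: 15.82
ee_pos: [0.6384, 0.0255, 0.0535]
tool_rot: [[-0.998, -0.066, 0.0], [-0.066, 0.998, 0.0], [-0.0, 0.0, -1.0]]
contact_force: [0.6, -0.7, -2.0]
gripper_width: 0.0138
```

```bash
python3 -c "
from h import *
st()"
```

```text
t 15.82 handle xs -0.0409 ys -0.0184 z 0.0535 yaw 3.78 Fx 0.57 Fy -0.76 Fz -1.96 Tz -0.06 [-0.05  0.07 -0.06]
```

Call:
servo_tool:
  dp:
    - [0,0.15,0]
    - [0,0.15,0]
    - [0,0.15,0]
    - [0,0.15,0]
  twist: [0,0,0,0]
  fingers: [255,255,255,255]

```text
time_s: 16.15
ee_pos: [0.6378, 0.0308, 0.0535]
tool_rot: [[-0.998, -0.065, -0.0], [-0.065, 0.998, -0.001], [0.0, -0.001, -1.0]]
contact_force: [-1.7, -2.9, -0.6]
gripper_width: 0.0137
```

```bash
python3 -c "
from h import *
st()"
```

```text
t 16.15 handle xs -0.0411 ys -0.0131 z 0.0535 yaw 3.74 Fx -1.87 Fy -2.74 Fz -0.56 Tz -0.41 [-0.52  0.18 -0.41]
```

Call:
servo_tool:
  dp:
    - [0,0.05,0]
    - [0,0,0]
  twist: [0,0]
  fingers: [255,255]

```text
time_s: 16.32
ee_pos: [0.6378, 0.0311, 0.0536]
tool_rot: [[-0.998, -0.065, -0.0], [-0.065, 0.998, -0.001], [0.001, -0.001, -1.0]]
contact_force: [-2.0, -3.5, -1.4]
gripper_width: 0.0138
```

```bash
python3 -c "
from h import *
st()"
```

```text
t 16.32 handle xs -0.0412 ys -0.0128 z 0.0536 yaw 3.74 Fx -2.20 Fy -3.34 Fz -1.41 Tz -0.49 [-0.64  0.24 -0.49]
```

Call:
servo_tool:
  dp:
    - [0,-0.1,0]
    - [0,-0.1,0]
    - [0,0,0]
    - [0.3,0,0]
    - [0.4,0,0]
    - [0.4,0,0]
    - [0.4,0,0]
    - [0,0,0]
  twist: [0,0,0,0,0,0,0,0]
  fingers: [255,255,255,255,255,255,255,255]

```text
time_s: 16.98
ee_pos: [0.6222, 0.0289, 0.0536]
tool_rot: [[-0.998, -0.066, -0.001], [-0.066, 0.998, 0.0], [0.001, 0.0, -1.0]]
contact_force: [-0.2, -1.5, -1.3]
gripper_width: 0.0138
```

```bash
python3 -c "
from h import *
st()"
```

```text
t 16.98 handle xs -0.0568 ys -0.0139 z 0.0536 yaw 3.79 Fx -0.35 Fy -1.49 Fz -1.27 Tz -0.24 [-0.32  0.14 -0.24]
```

Call:
servo_tool:
  dp:
    - [0,-0.15,0]
    - [0.3,0,0]
    - [0.5,0,0]
    - [0.5,0,0]
    - [0.5,0,0]
    - [0,0,0]
  twist: [0,0,0,0,0,0]
  fingers: [255,255,255,255,255,255]

```text
time_s: 17.48
ee_pos: [0.6039, 0.0264, 0.0533]
tool_rot: [[-0.998, -0.066, -0.001], [-0.066, 0.998, 0.0], [0.001, 0.0, -1.0]]
contact_force: [-0.5, -0.8, -2.0]
gripper_width: 0.0138
```

```bash
python3 -c "
from h import *
st()"
```

```text
t 17.48 handle xs -0.0753 ys -0.0153 z 0.0533 yaw 3.80 Fx -0.53 Fy -0.78 Fz -1.97 Tz 0.07 [-0.03  0.09  0.07]
```

Call:
servo_tool:
  dp:
    - [0.4,0,0]
    - [0.6,0,0]
    - [0.6,0,0]
    - [0.6,0,0]
    - [0.6,0,0]
    - [0.6,0,0]
    - [0.6,0,0]
    - [0.6,0,0]
  twist: [0,0,0,0,0,0,0,0]
  fingers: [255,255,255,255,255,255,255,255]

```text
time_s: 18.15
ee_pos: [0.5587, 0.0231, 0.0535]
tool_rot: [[-0.998, -0.066, 0.0], [-0.066, 0.998, 0.0], [-0.0, 0.0, -1.0]]
contact_force: [0.8, -0.3, -1.9]
gripper_width: 0.0138
```

Call:
servo_tool:
  dp:
    - [0.6,0,0]
    - [0.6,0,0]
    - [0.6,0,0]
    - [0.6,0,0]
    - [0.6,0,0]
    - [0.6,0,0]
    - [0.5,0,0]
    - [0.4,0,0]
  twist: [0,0,0,0,0,0,0,0]
  fingers: [255,255,255,255,255,255,255,255]

```text
time_s: 18.82
ee_pos: [0.5138, 0.0201, 0.0535]
tool_rot: [[-0.998, -0.066, -0.0], [-0.066, 0.998, 0.0], [0.0, 0.0, -1.0]]
contact_force: [0.0, 0.3, -1.8]
gripper_width: 0.0141
```

```bash
python3 -c "
from h import *
st()
im=grab('side','s6.png'); cv2.imwrite('pics/s6c.png',cv2.resize(im['frame'][170:340,220:440,::-1],None,fx=3,fy=3))
im=grab('top','t6.png'); cv2.imwrite('pics/t6c.png',cv2.resize(im['frame'][130:340,190:450,::-1],None,fx=2.8,fy=2.8))"
```

```text
t 18.82 handle xs -0.1656 ys -0.0155 z 0.0535 yaw 3.78 Fx 0.05 Fy 0.30 Fz -1.81 Tz 0.00 [ 0.06 -0.01  0.  ]
```

View pics/s6c.png

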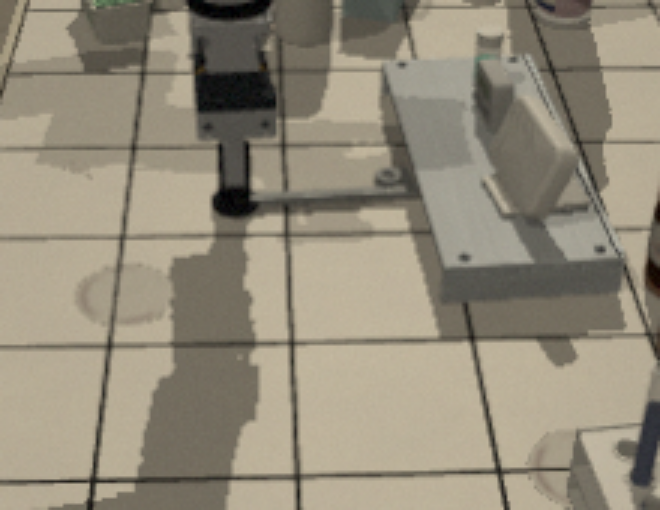

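View pics/t6c.png

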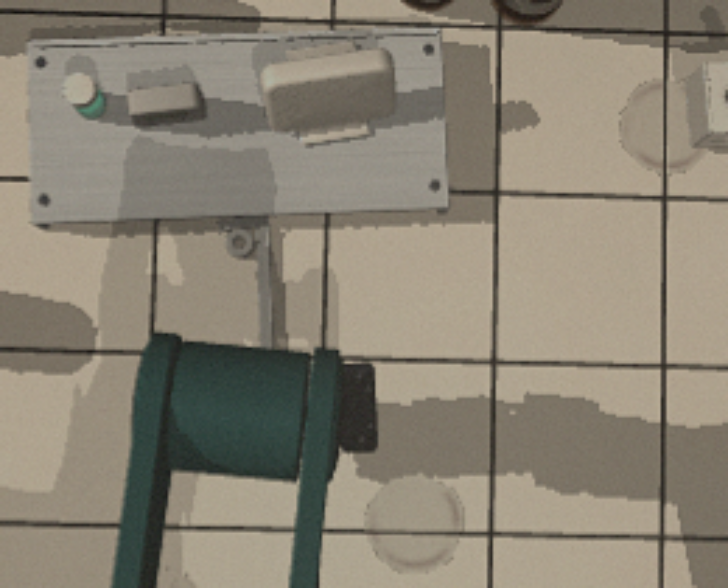

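Call:
servo_tool:
  dp:
    - [0.5,0,0]
    - [0.6,0,0]
    - [0.6,0,0]
    - [0.6,0,0]
    - [0.6,0,0]
    - [0.6,0,0]
    - [0.6,0,0]
    - [0.5,0,0]
  twist: [0,0,0,0,0,0,0,0]
  fingers: [255,255,255,255,255,255,255,255]

```text
time_s: 19.58
ee_pos: [0.4678, 0.0171, 0.0535]
tool_rot: [[-0.998, -0.066, -0.0], [-0.066, 0.998, 0.0], [0.0, 0.0, -1.0]]
contact_force: [0.7, -0.1, -2.6]
gripper_width: 0.0135
```

Call:
servo_tool:
  dp:
    - [0.4,0,0]
    - [0,0,0]
    - [0,0,0.1]
    - [0,0,0.1]
    - [0,0,0]
    - [0,0,0]
  twist: [0,0,0,0,0,0]
  fingers: [255,255,255,255,255,255]

```text
time_s: 20.08
ee_pos: [0.4648, 0.0169, 0.0514]
tool_rot: [[-0.998, -0.066, 0.0], [-0.066, 0.998, 0.0], [-0.0, 0.0, -1.0]]
contact_force: [0.5, 0.2, -1.3]
gripper_width: 0.0138
```

```bash
python3 -c "
from h import *
st()
im=grab('side','s7.png'); cv2.imwrite('pics/s7c.png',cv2.resize(im['frame'][170:340,220:440,::-1],None,fx=3,fy=3))
im=grab('top','t7.png'); cv2.imwrite('pics/t7c.png',cv2.resize(im['frame'][130:340,190:450,::-1],None,fx=2.8,fy=2.8))"
```

```text
t 20.08 handle xs -0.2147 ys -0.0155 z 0.0514 yaw 3.79 Fx 0.51 Fy 0.21 Fz -1.33 Tz -0.04 [ 0.02  0.01 -0.04]
```

View pics/s7c.png

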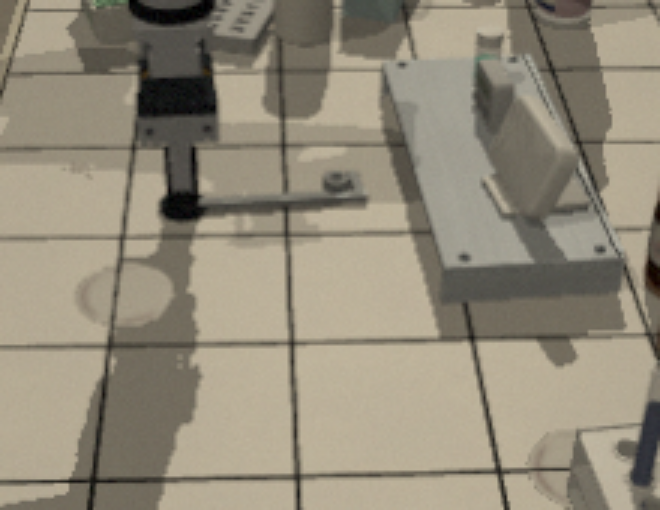

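View pics/t7c.png

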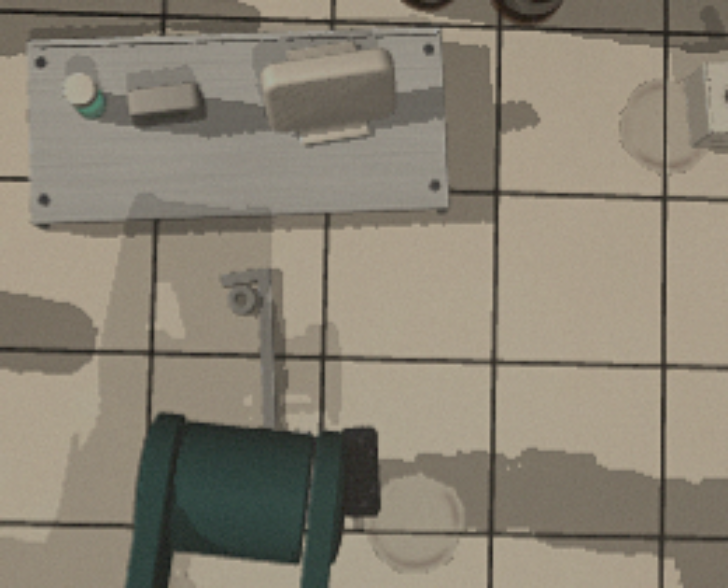

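Call:
servo_tool:
  dp:
    - [0,0,0.05]
    - [0,0,0]
  twist: [0,0]
  fingers: [255,255]
  squeeze: 10

```text
time_s: 20.35
ee_pos: [0.4648, 0.0169, 0.0514]
tool_rot: [[-0.998, -0.066, 0.0], [-0.066, 0.998, 0.0], [-0.0, 0.0, -1.0]]
contact_force: [-0.5, 0.3, 1.1]
gripper_width: 0.0141
```

Call:
servo_tool:
  dp:
    - [0,0,0]
    - [0,0,0]
    - [0,0,0]
    - [0,0,0]
    - [0,0,0]
    - [0,0,0]
    - [0,0,0]
  twist: [0,0,0,0,0,0,0]
  fingers: [230,210,190,160,130,100,100]

```text
time_s: 20.93
ee_pos: [0.4646, 0.0169, 0.0509]
tool_rot: [[-0.998, -0.066, 0.0], [-0.066, 0.998, 0.0], [-0.0, 0.0, -1.0]]
contact_force: [0.3, -0.7, 0.3]
gripper_width: 0.0463
```

Call:
servo_tool:
  dp:
    - [0,0,-0.5]
    - [0,0,-1]
    - [0,0,-2]
    - [0,0,-3]
    - [0,0,-3]
    - [0,0,-3]
    - [0,0,-2]
    - [0,0,0]
  twist: [0,0,0,0,0,0,0,0]
  fingers: [100,100,100,100,100,100,100,100]

```text
time_s: 21.6
ee_pos: [0.4674, 0.0166, 0.2028]
tool_rot: [[-0.998, -0.066, 0.012], [-0.066, 0.998, -0.001], [-0.012, -0.002, -1.0]]
contact_force: [0.7, 0.8, 0.7]
gripper_width: 0.0572
```

Call:
servo_tool:
  dp:
    - [3,0,0]
    - [3,0,0]
    - [0,0,0]
    - [0,0,0]
    - [0,0,0]
    - [0,0,0]
  twist: [0,0,0,0,0,0]
  fingers: [100,100,100,100,100,100]

```text
time_s: 22.1
ee_pos: [0.4054, 0.0129, 0.1959]
tool_rot: [[-0.998, -0.066, 0.0], [-0.066, 0.998, 0.0], [-0.0, 0.0, -1.0]]
contact_force: [0.9, 0.3, 0.2]
gripper_width: 0.0576
```

```bash
python3 -c "
from h import *
st()
im=grab('side','s8.png'); cv2.imwrite('pics/s8c.png',cv2.resize(im['frame'][170:340,220:440,::-1],None,fx=3,fy=3))
im=grab('top','t8.png'); cv2.imwrite('pics/t8c.png',cv2.resize(im['frame'][130:340,190:450,::-1],None,fx=2.8,fy=2.8))"
```

```text
t 22.10 handle xs -0.2743 ys -0.0155 z 0.1959 yaw 3.79 Fx 0.90 Fy 0.24 Fz 0.19 Tz -0.06 [ 0.04  0.04 -0.06]
```

View pics/s8c.png

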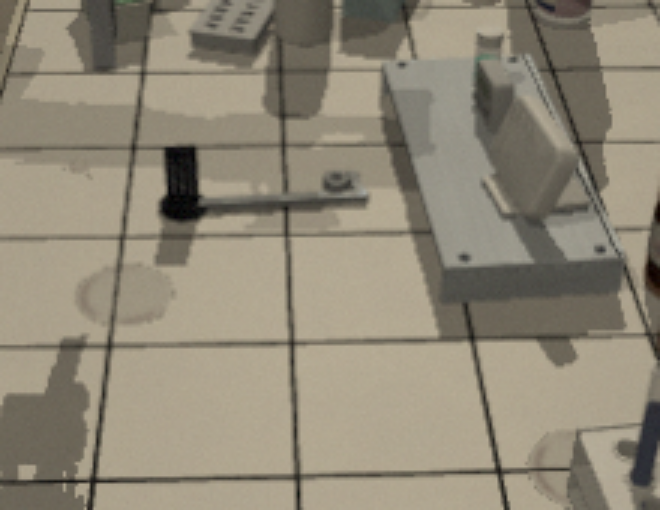

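View pics/t8c.png

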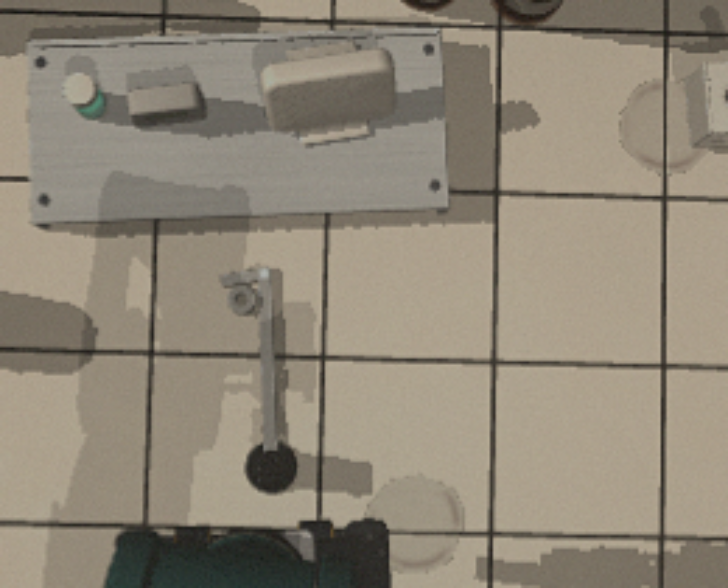

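```bash
python3 -c "
from h import *
im=np.load('pics/t8.npz')
O=np.array([.678,.0466]);a=np.radians(3.8);ex=np.array([np.cos(a),np.sin(a)]);ey=np.array([-ex[1],ex[0]])
for p,z in(((240,298),.014),((265,267),.008)):
    P=ray(im,[np.array(p)/2.8+[190,130]],z)[:,:2]-O; print(P@ex,P@ey)
a0=np.load('pics/top0.npz')['frame'][138:206,200:352].astype(int);b=im['frame'][138:206,200:352].astype(int)
print('still change on rear of stand',np.abs(a0-b)[:40].mean())
print(bot.observe()['joint_velocities'].round(3)); bot.finish_job()"
```

```text
[-0.06823707] [0.00341328]
[-0.04125905] [-0.01910315]
still change on rear of stand 8.496326754385965
[ 0.     0.    -0.     0.001  0.003 -0.001]
the job is handed in; nothing more can be done
```

The collar is out and lies wholly in front of the stand. The job is handed in after about 22 s of the 58 s allowed; it gave no verdict.

- **What I did:** I gripped the probe by its handle and put the blade in along the right side panel. I swept left about 14 cm until it stopped, at about 3.5 N sideways. I then backed off about 2.5 mm, dragged the collar out, set the probe down and let go.
- **Last checks:** The collar's centre measures about 68 mm in front of the edge, and the probe's tip about 41 mm. The last pictures show the probe flat on the bench and free of the gripper, with the arm at rest above and behind it.
- **Light contact on the way out:** For the first 15 mm of the pull the tooth still touched the foot at about 1.5 N, so I moved a little further off it.
- **Poor check:** I compared pixels on the rear of the stand before and after. The mean change was 8.5 grey levels, which does not settle whether anything moved. By eye, the hygrometer, timer and vial look unmoved, and I saw no sign of anything else disturbed. I did not check the jar and the small beaker closely in the final pictures, but the probe never went near either.

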